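# Put the furniture feet back in their own sample trays

## Robot

A 6-joint arm with a two-finger parallel gripper is mounted at the origin on the work surface. World frame = base frame: x ahead of the robot, y to its left, z up, the work surface at z = 0. Lengths are in mm, angles in rad, forces in N, time in s.
With the tool pointing down it reaches from about 350 to 800 mm from the base axis. Payload 7.3 kg.
Tool frame: the origin (TCP) lies between the finger pads; the fingertips stand 17 mm ahead of it and the grasp point (between the pads) lies 2 mm behind it (env.tcp_to_tips is the distance from the TCP to the fingertips, in mm); z points along the fingers, y is the line along which they close (so a half turn about z gives the same grasp; the last joint's range is limited). The gripper opens to 85 mm and grips with 20 to 120 N. Pads are 22 mm wide; open, the fingers measure 114 mm over their backs; the gripper's body (76 mm by 85 mm) begins 54 mm behind the grasp point. The pads swing forward as they close: fully open they stand 13 mm farther back than shut.
Start: joints at [1.167, 0.342, 1.524, -0, 1.275, -0.146], TCP at [133.834, 507.672, 248.322] pointing down, gripper open.
Joint ranges: [-2.53, 2.53], [-0.77, 2.02], [0.04, 2.7], [-1, 4.14], [0.28, 2.66], [-3.11, 3.11]. Speed limits (rad/s): [2.57, 2.57, 3.14, 3.14, 3.14, 3.14].

## Interface

Orientations are given as a rotation vector (axis times angle).
In Python, from station import status, viewer, workorder, env gives the robot as it stands. The module is installed in compiled form; this text tells all that it offers.
- The arm moves only by the shell command python3 -m creep 'ROWS' [FORCE]. ROWS is a JSON object of lists of equal length, an entry for each row: "gripper": the finger opening in cm, from 0 to 8.54; "delta_pos": the shift along the tool's x, y, z in cm, a list of three; "rotation": the turn, a rotation vector about the tool's x, y, z in degrees, a list of three. A call has 1 to 8 rows; each row is the pose to reach, as a shift and turn from the pose commanded when the call began, along the tool's axes at that moment; what a row does not reach only later rows make up. A row lasts 1/8 s, in which the tool goes at most 62.5 mm and 10.7 degrees, less where a joint would pass 70% of its speed; a pose out of reach is approached as far as the arm can. A call with a gripper value outside its range is refused whole. The fingers move at their own pace and stop on an object; FORCE is the grip in N (left out, the last holds). Time passes only in rows, so rows that repeat a pose let the fingers close. It gives the time, the measured TCP pose, the force, the opening and the grip force at its end, in the units of the state.
- status.observe(): the state, without advancing time (a new reading comes with each control period).
- viewer.get_image(name): name is "scene" or "top"; returns the picture (400x640x3 uint8, red, green, blue); there is no depth.
- viewer.camera_params(name): a dict with "K" (3x3 intrinsics, pixels), "R" (3x3) and "t" (3): a world point X has camera coordinates R X + t. Camera axes: x right, y down, z forward; pixel columns grow to the right and rows downward; lengths in mm; the calibration is good to about 2 mm. A picture is of the moment at which its call begins. camera_params takes no time and is no camera call.
- workorder.job_done(): hands the job in; it is judged then, once.
The state is a dict: "t": time; "joint_pos": joint angles; "joint_vel": joint speeds; "tau": joint torques, N m; "tcp_pos": TCP position; "ee_rot": TCP orientation; "wrist_force": force on the tool from outside, world axes, zero at the start; "wrist_torque": the same for the moment, N m; "opening": opening from 0.0 (shut) to 1.0 (fully open); "gripper_force": force on a finger pad.
Only numpy, scipy, OpenCV 4.12 (cv2) and the standard library are available. Lean on these libraries where they do the work, as an engineer would, in place of code of your own. Each camera call takes 0.05 s, during which the arm holds its last target. There are 200 camera calls.

## Task

The three wooden furniture feet are standing in each other's trays. Move them round, parking one in the spare tray on the way, so that each foot stands upright in the middle of the pocket of the tray whose dark cut-out has its shape, and the spare tray is empty again. Set the feet down without dropping them or tipping them over, and leave the glue bottle, the mallet and the folding rule where they are.

Things in the scene. Friction and masses are not known exactly. Their poses are not given: they have to be found in the camera images.
- round_center (a point): Round furniture foot, upright cylinder 56 mm in diameter with small bevels. Centre point half-way up the wood: 22.5 mm above its underside (so 26.5 mm above the bench when it stands in a tray). Site z points up. Light beech, 45 mm high without the steel screw stud (22 mm flange 2 mm thick and 8 mm pin, 12 mm in all) that stands up from its top; about 0.1 kg.
- square_center (a point): Square furniture foot, 48 x 48 mm in plan, sides along its own x and y. Centre point half-way up the wood: 22.5 mm above its underside (so 26.5 mm above the bench when it stands in a tray). Site z points up. Light beech, 45 mm high without the steel screw stud (22 mm flange 2 mm thick and 8 mm pin, 12 mm in all) that stands up from its top; about 0.1 kg.
- oblong_center (a point): Oblong furniture foot with half-round ends, 76 mm long (own y) and 34 mm wide (own x) in plan. Centre point half-way up the wood: 22.5 mm above its underside (so 26.5 mm above the bench when it stands in a tray). Site z points up. Light beech, 45 mm high without the steel screw stud (22 mm flange 2 mm thick and 8 mm pin, 12 mm in all) that stands up from its top; about 0.1 kg.
- tray_round: A fixed shallow sorting tray. Origin: the centre of its square pocket, on the bench surface (z = 0). Pocket 104 x 104 mm inside, lined with grey felt, floor 4 mm above the bench, lip 4 mm thick and 10 mm high above the bench. On its own +x side (away from the robot) a flat plywood tab, 70 x 112 mm and 6 mm high, centred 91 mm from the origin; a dark wooden full-size round cut-out (56 mm disc, 6 mm thick) on the tab shows that the round foot belongs here.
- tray_square: A fixed shallow sorting tray. Origin: the centre of its square pocket, on the bench surface (z = 0). Pocket 104 x 104 mm inside, lined with grey felt, floor 4 mm above the bench, lip 4 mm thick and 10 mm high above the bench. On its own +x side (away from the robot) a flat plywood tab, 70 x 112 mm and 6 mm high, centred 91 mm from the origin; a dark wooden full-size square cut-out (48 mm, 6 mm thick) on the tab shows that the square foot belongs here.
- tray_oblong: A fixed shallow sorting tray. Origin: the centre of its square pocket, on the bench surface (z = 0). Pocket 104 x 104 mm inside, lined with grey felt, floor 4 mm above the bench, lip 4 mm thick and 10 mm high above the bench. On its own +x side (away from the robot) a flat plywood tab, 70 x 112 mm and 6 mm high, centred 91 mm from the origin; a dark wooden full-size oblong cut-out (76 x 34 mm, 6 mm thick) on the tab shows that the oblong foot belongs here.
- tray_spare: A fixed shallow sorting tray. Origin: the centre of its square pocket, on the bench surface (z = 0). Pocket 104 x 104 mm inside, lined with grey felt, floor 4 mm above the bench, lip 4 mm thick and 10 mm high above the bench. On its own +x side (away from the robot) a flat plywood tab, 70 x 112 mm and 6 mm high, centred 91 mm from the origin; the tab is bare: this is the spare tray, empty at the start.
- glue: Bystander: white glue bottle with red cap, 60 mm in diameter and 170 mm high, upright at the left; origin at the centre of its underside.
- mallet: Bystander: wooden mallet lying at the right; origin on the bench under its handle, 110 mm from the middle of the head (own +x; head 60 x 110 x 55 mm); handle reaches to 120 mm on own -x.
- rule: Bystander: wooden folding rule, folded shut, lying flat beyond the trays; 206 mm long (own y), 28 mm wide, 18 mm high; origin at the centre of its underside.
Not all that is in view belongs to the job. Leave any blue look-alike of the tray_round alone.

How it is judged (in metres and radians):
On the way:
1. one foot has been parked in the spare tray (((horizontal distance between round_center and tray_spare below 0.04 m and z of round_center in the frame of tray_spare below 0.031 m and contact force between the fingers and foot_round below 0.1 N) or (horizontal distance between square_center and tray_spare below 0.04 m and z of square_center in the frame of tray_spare below 0.031 m and contact force between the fingers and foot_square below 0.1 N) or (horizontal distance between oblong_center and tray_spare below 0.04 m and z of oblong_center in the frame of tray_spare below 0.031 m and contact force between the fingers and foot_oblong below 0.1 N))), for 0.1 s.
At the end, for the whole second after the job is handed in: Each foot stands upright (within 0.12 rad) on the floor of the tray with the cut-out of its shape, its centre within 15 mm of the pocket's centre, released and at rest (horizontal distance between round_center and tray_round below 0.015 m and z of round_center in the frame of tray_round between 0.022 and 0.031 m and angle between each of round_center, square_center, oblong_center's own z axis and vertical below 0.12 rad and linear speed of each of foot_round, foot_square, foot_oblong below 0.02 m/s and contact force between the fingers and foot_round below 0.1 N and horizontal distance between square_center and tray_square below 0.015 m and z of square_center in the frame of tray_square between 0.022 and 0.031 m and contact force between the fingers and foot_square below 0.1 N and horizontal distance between oblong_center and tray_oblong below 0.015 m and z of oblong_center in the frame of tray_oblong between 0.022 and 0.031 m and contact force between the fingers and foot_oblong below 0.1 N); the robot touches nothing.
It fails at once if the glue bottle, the mallet or the folding rule is moved by more than 20 mm (distance of any of glue, mallet, rule from where it was at the start of the episode above 0.02 m).
It fails at once if a foot is tipped over (more than 0.7 rad) (angle between any of round_center, square_center, oblong_center's own z axis and vertical above 0.7 rad).
It fails at once if a foot is dropped or thrown (faster than 0.7 m/s while no finger touches it) ((linear speed of foot_round above 0.7 m/s and contact force between the fingers and foot_round below 0.05 N) or (linear speed of foot_square above 0.7 m/s and contact force between the fingers and foot_square below 0.05 N) or (linear speed of foot_oblong above 0.7 m/s and contact force between the fingers and foot_oblong below 0.05 N)).
It also fails if it takes over 104 s, if anything falls off the work surface, if the arm or the gripper's body presses on something with over 40 N, if the wrist force passes 120 N, or if a joint passes its speed limit or range.

## Working session

There is one attempt and no reset: what is moved stays moved. The work goes in short steps, Python scripts to look and compute and a shell command to move; the robot and the scene stay as the last step left them, time stands still between calls to the robot, and variables do not carry over. Pictures are saved under pics/ and viewed, at most 14 in all, crops included, and the job is handed in when it is done.

```bash
mkdir -p pics; ls; python3 - <<'E'
from station import status, viewer, workorder, env
import cv2
s=status.observe(); print(s)
for n in("scene","top"):
    im=viewer.get_image(n); cv2.imwrite(f"pics/{n}0.png",im[:,:,::-1]); p=viewer.camera_params(n); print(n,p)
E
```

```text
pics
{'t': 0.0, 'joint_pos': array([ 1.16699009e+00,  3.42714215e-01,  1.52504312e+00, -9.29001413e-06,
        1.27538271e+00, -1.46009699e-01]), 'joint_vel': array([ 0.00012143,  0.00024281, -0.00089543,  0.00100189,  0.00046182,
       -0.00098352]), 'tau': array([-2.94811957e-05, -4.33670568e+01, -2.46012139e+01, -1.95312423e-04,
        7.79400783e-03,  4.77085848e-06]), 'tcp_pos': array([133.68323138, 507.29940155, 247.6212395 ]), 'ee_rot': array([-4.03768210e-01, -3.11512195e+00,  2.34285671e-03]), 'wrist_force': array([-0.36522361, -0.18367611,  0.06102967]), 'wrist_torque': array([-0.0004387 , -0.01470237,  0.01073311]), 'gripper_force': 0.0, 'opening': 1.0029968918908314}
scene {'K': array([[495.162408  ,   0.        , 312.70051086],
       [  0.        , 495.162408  , 194.43264162],
       [  0.        ,   0.        ,   1.        ]]), 'R': array([[-0.3327856 ,  0.94293291,  0.01145765],
       [ 0.80007995,  0.2887584 , -0.52582379],
       [-0.49912505, -0.16581955, -0.85051635]]), 't': array([ 189.57759774, -383.1266662 , 1890.89179798])}
top {'K': array([[419.13340848,   0.        , 322.6634413 ],
       [  0.        , 419.13340848, 201.94562547],
       [  0.        ,   0.        ,   1.        ]]), 'R': array([[-3.63544559e-04, -9.99943189e-01, -1.06530270e-02],
       [-9.92932105e-01,  1.62529015e-03, -1.18672632e-01],
       [ 1.18683204e-01,  1.05345897e-02, -9.92876286e-01]]), 't': array([  16.58465604,  495.73148833, 1497.06244322])}
```

View pics/top0.png

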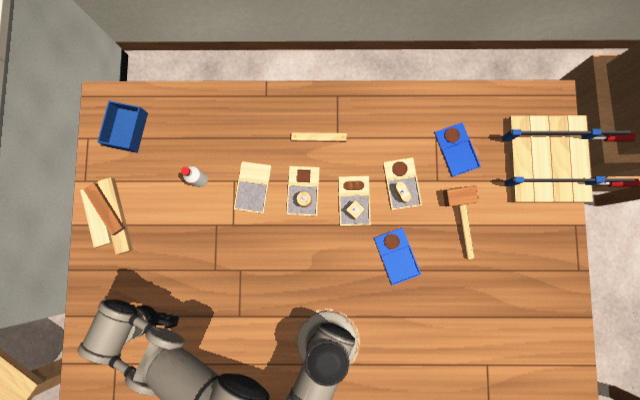

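View pics/scene0.png

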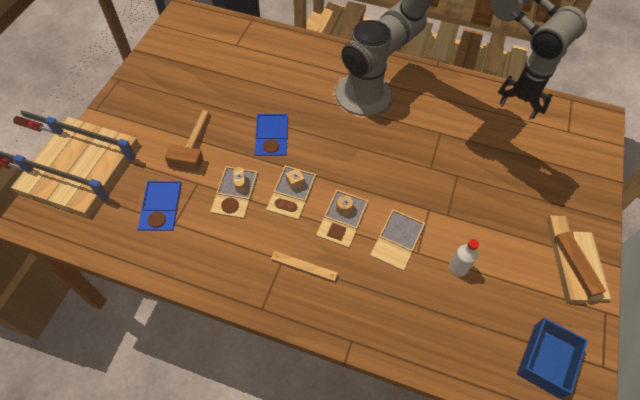

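Top view: the spare tray pocket is at (251,195) with a bare tab. The square tray at (303,199) holds the round foot, the oblong tray at (354,208) holds the square foot, and the round tray at (403,193) holds the oblong foot. The blue look-alikes are at (457,150) and (397,256), the rule at (318,137), the glue at (193,176) and the mallet at (463,195). The scene view shows the same layout: pockets at (402,228), (346,208), (295,183) and (239,182).

Candidates for feet and trays:
- **Feet:** round (303,199), square (354,208), oblong (403,193). Not feet: the dark cut-outs (303,176), (353,185), (400,169).
- **Trays:** the four plywood ones. Not trays: the blue ones with round discs at (457,150) and (397,256).

Next is one close crop of both views.

```bash
python3 - <<'E'
import cv2,numpy as np
a=cv2.imread('pics/top0.png')[155:230,230:430]; b=cv2.imread('pics/scene0.png')[160:270,205:430]
a=cv2.resize(a,(800,300),interpolation=cv2.INTER_CUBIC)
b=cv2.resize(b[5:80,0:200],(800,300),interpolation=cv2.INTER_CUBIC)
cv2.imwrite('pics/crop0.png',np.vstack([a,b]))
h=cv2.cvtColor(cv2.imread('pics/top0.png'),cv2.COLOR_BGR2HSV)
g=cv2.cvtColor(cv2.imread('pics/scene0.png'),cv2.COLOR_BGR2HSV)
for n,m,pts in(('top',h,[(251,195),(295,208),(345,218),(253,170),(303,199),(354,208),(303,176),(330,190)]),('scene',g,[(402,228),(337,218),(398,254),(346,203),(338,231),(370,210)])):
    print(n,[(p,m[p[1],p[0]].tolist()) for p in pts])
E
```

```text
top [((251, 195), [6, 21, 186]), ((295, 208), [10, 20, 193]), ((345, 218), [2, 20, 182]), ((253, 170), [24, 67, 252]), ((303, 199), [6, 17, 216]), ((354, 208), [7, 16, 208]), ((303, 176), [10, 155, 138]), ((330, 190), [14, 139, 228])]
scene [((402, 228), [8, 28, 135]), ((337, 218), [11, 31, 142]), ((398, 254), [18, 117, 223]), ((346, 203), [11, 42, 133]), ((338, 231), [12, 162, 113]), ((370, 210), [14, 156, 178])]
```

View pics/crop0.png

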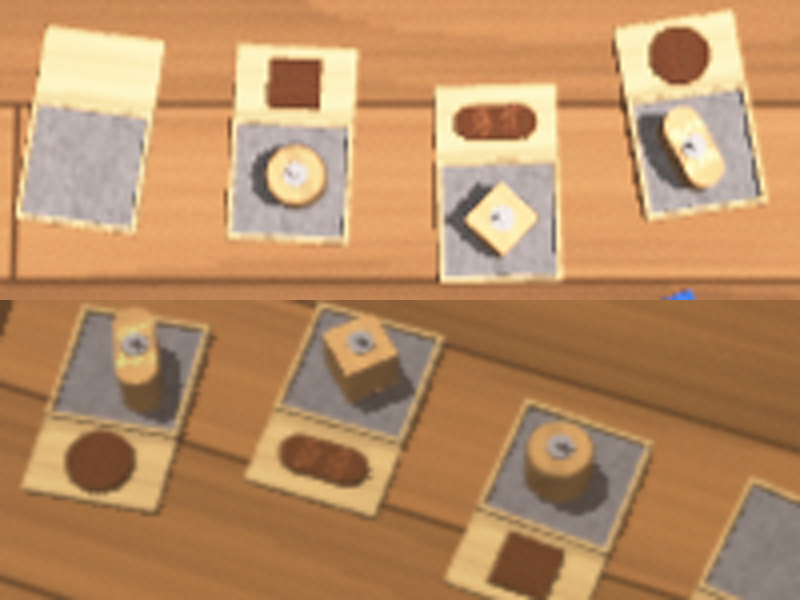

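The crop confirms the choices: round foot on the square tray, square foot (turned about 45°) on the oblong tray, oblong foot on the round tray, and a bare spare tray. Now I measure.

```bash
cat > meas.py <<'E'
import cv2,numpy as np
from station import viewer
S=6
P={n:viewer.camera_params(n) for n in("scene","top")}
def ray(n,uv):
    p=P[n];d=p["R"].T@np.linalg.solve(p["K"],[uv[0],uv[1],1.]);return -p["R"].T@p["t"],d
def plane(n,uv,z):
    c,d=ray(n,uv);return c+d*(z-c[2])/d[2]
def tri(a,b):  # nearest point of the two rays, gap
    c1,d1=ray("top",a);c2,d2=ray("scene",b)
    s=np.linalg.lstsq(np.c_[d1,-d2],c2-c1,rcond=None)[0]
    p,q=c1+s[0]*d1,c2+s[1]*d2;return (p+q)/2,np.linalg.norm(p-q)
def proj(n,X):
    p=P[n];v=p["K"]@(p["R"]@np.asarray(X,float)+p["t"]);return v[:2]/v[2]
def patch(n,im,c,r=32):
    x0,y0=int(c[0])-r,int(c[1])-r
    q=cv2.resize(im[y0:y0+2*r,x0:x0+2*r],None,fx=S,fy=S,interpolation=cv2.INTER_CUBIC)
    return cv2.cvtColor(q,cv2.COLOR_RGB2HSV),lambda p:(np.asarray(p,float)+.5)/S-.5+[x0,y0]
def big(m,near):
    k=[c for c in cv2.findContours(m,cv2.RETR_EXTERNAL,cv2.CHAIN_APPROX_NONE)[0] if cv2.contourArea(c)>60]
    return k
def pocket(n,im,c):
    h,f=patch(n,im,c)
    m=((h[...,1]<75)&(h[...,2]<(215 if n=="top" else 200))).astype(np.uint8)
    m=cv2.morphologyEx(m,cv2.MORPH_OPEN,np.ones((5,5)))
    ks=[k for k in big(m,c) if cv2.contourArea(k)>600]
    k=max(ks,key=cv2.contourArea)
    return h,f,cv2.convexHull(k)
def foot(n,h,hull):
    w=np.zeros(h.shape[:2],np.uint8);cv2.fillConvexPoly(w,hull,1)
    w=cv2.erode(w,np.ones((9,9)))
    m=((h[...,1]>70)&(h[...,2]>(150 if n=="top" else 125))).astype(np.uint8)*w
    ks=big(m,0)
    return m,(max(ks,key=cv2.contourArea) if ks else None)
def stud(h,k):
    w=np.zeros(h.shape[:2],np.uint8);cv2.fillPoly(w,[cv2.convexHull(k)],1)
    w=cv2.erode(w,np.ones((13,13)))
    m=(h[...,1]<65).astype(np.uint8)*w
    ks=cv2.findContours(m,cv2.RETR_EXTERNAL,cv2.CHAIN_APPROX_NONE)[0]
    M=cv2.moments(cv2.convexHull(max(ks,key=cv2.contourArea)));return np.array([M["m10"]/M["m00"],M["m01"]/M["m00"]]),M["m00"]/S**2
E
python3 - <<'E'
from meas import *
im={n:cv2.imread(f'pics/{n}0.png')[:,:,::-1].copy() for n in P}
C={"spare":((251,195),(402,228)),"sq_tray":((303,199),(346,208)),"ob_tray":((354,208),(295,183)),"rd_tray":((403,193),(239,182))}
vis=[]
for k,(a,b) in C.items():
    o={}
    for n,c in(("top",a),("scene",b)):
        h,f,hull=pocket(n,im[n],c)
        W=np.array([plane(n,f(p[0]),5)[:2] for p in hull])
        r=cv2.minAreaRect(W.astype(np.float32)); print(k,n,"pocket",np.round(r[0],1),np.round(r[1],1),round(r[2],1))
        o[n+"c"]=proj(n,[*r[0],5])
        v=cv2.cvtColor(h,cv2.COLOR_HSV2BGR);cv2.polylines(v,[hull],True,(0,0,255),1)
        if k!="spare":
            m,q=foot(n,h,hull);s,A=stud(h,q);o[n]=f(s)
            cv2.drawContours(v,[q],-1,(0,255,0),1);cv2.circle(v,tuple(int(x) for x in s),4,(255,0,0),-1)
            H=cv2.convexHull(q);W=np.array([plane(n,f(p[0]),49)[:2] for p in H]).astype(np.float32)
            r=cv2.minAreaRect(W);mm=cv2.moments(W); print("   foot",np.round(r[0],1),np.round(r[1],1),round(r[2],1),"cen",np.round([mm['m10']/mm['m00'],mm['m01']/mm['m00']],1),"stud px",np.round(o[n],1),round(A,1))
        vis.append(cv2.resize(v,(200,200)))
    print("   pocket tri",[np.round(x,1) for x in tri(o["topc"],o["scenec"])])
    if "top" in o: print("   stud tri",[np.round(x,1) for x in tri(o["top"],o["scene"])])
cv2.imwrite("pics/vis0.png",np.vstack([np.hstack(vis[0::2]),np.hstack(vis[1::2])]))
E
```

```text
spare top pocket [521.1 283.5] [105.  103.9] 82.1
spare scene pocket [519.8 284.4] [102.7 101.3] 82.3
   pocket tri [array([520.8, 283.8,   6.5]), np.float64(1.1)]
sq_tray top pocket [507.5  92.1] [104.7 103.7] 87.0
   foot [507.3  84. ] [55.3 55.1] 89.9 cen [506.5  84. ] stud px [303.4 198. ] 31.9
sq_tray scene pocket [505.8  93.1] [102.4 101.4] 87.5
   foot [509.6  86.2] [52.7 56.2] 6.1 cen [510.6  85.2] stud px [344.6 201.2] 26.0
   pocket tri [array([507.1,  92.6,   6.9]), np.float64(1.4)]
   stud tri [array([507.6,  85.4,  49.6]), np.float64(0.3)]
ob_tray top pocket [ 470.4 -101.2] [103.9 104.2] 0.7
   foot [466.9 -99.7] [49.4 50.3] 45.9 cen [466.5 -99.5] stud px [355.2 209.1] 40.0
ob_tray scene pocket [ 468.7 -100.2] [101.3 102. ] 1.4
   foot [ 470.4 -100.5] [51.8 54.5] 47.3 cen [472.8 -99.8] stud px [294.7 175. ] 23.8
   pocket tri [array([ 470. , -100.4,    6.9]), np.float64(1.4)]
   stud tri [array([ 467.4, -100.2,   49.2]), np.float64(1.0)]
rd_tray top pocket [ 534.  -284.7] [104.2 104.6] 8.7
   foot [ 531.3 -272.9] [75.9 35.9] 27.3 cen [ 531.5 -272.8] stud px [402.6 191. ] 83.2
rd_tray scene pocket [ 532.9 -283.7] [100.6 101.9] 8.8
   foot [ 538.4 -269.9] [67.7 38.2] 26.2 cen [ 539.9 -270.2] stud px [238.2 175.5] 25.4
   pocket tri [array([ 533.7, -283.9,    6.2]), np.float64(1.2)]
   stud tri [array([ 532.8, -272.5,   50.3]), np.float64(1.4)]
```

View pics/vis0.png

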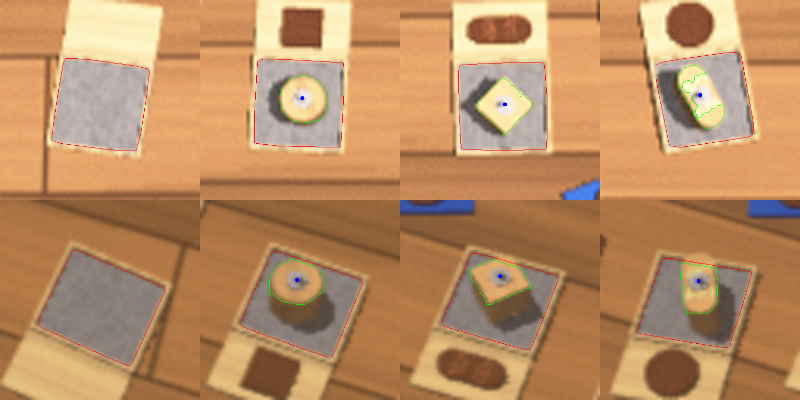

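Overlays fit. The pockets (red hulls) are 104 mm squares. The tops triangulate to z≈49–50 and the pocket floors and lips to z≈6, which agrees with the text. Plan: round → spare, square → its tray, oblong → its tray, round → its tray.

```bash
cat > go.py <<'E'
import sys,numpy as np
from scipy.spatial.transform import Rotation as Ro
from station import status
# go.py x y z yaw : shift (cm) and turn (deg) from the measured pose; yaw = world heading of tool y
s=status.observe();R=Ro.from_rotvec(s["ee_rot"]);p=s["tcp_pos"]
*g,w=map(float,sys.argv[1:5]);w=np.radians(w)
y=np.array([np.cos(w),np.sin(w),0]);z=np.array([0,0,-1.]);G=Ro.from_matrix(np.c_[np.cross(y,z),y,z])
print("t",round(s["t"],2),"tcp",np.round(p,1),"yaw",round(np.degrees(np.arctan2(*R.as_matrix()[1::-1,1])),1),
 "open",round(s["opening"],3),"fg",round(s["gripper_force"],1),"F",np.round(s["wrist_force"],1))
print("delta cm",np.round(R.inv().apply(np.array(g)-p)/10,2),"rot deg",np.round((R.inv()*G).as_rotvec(degrees=True),2))
E
python3 go.py 507.3 84.5 110 75.2;python3 go.py 507.3 84.5 30 75.2
```

```text
t 0.1 tcp [133.7 507.4 247.7] yaw 75.2 open 0.998 fg 0.0 F [-0.7 -0.1  0.2]
delta cm [-46.91 -31.34  13.8 ] rot deg [-0.08 -0.01  0.03]
t 0.1 tcp [133.7 507.4 247.7] yaw 75.2 open 0.998 fg 0.0 F [-0.7 -0.1  0.2]
delta cm [-46.91 -31.33  21.8 ] rot deg [-0.08 -0.01  0.03]
```

```bash
python3 -m creep '{"gripper":[8.5,8.5,8.5,8.5,8.5,8.5,8.5,8.5],"delta_pos":[[-2,-1.3,0],[-6,-4,1],[-11,-7.3,3],[-16,-10.7,5],[-21,-14,6],[-26,-17.4,7],[-30,-20,8],[-32,-21.4,9]],"rotation":[[0,0,0],[0,0,0],[0,0,0],[0,0,0],[0,0,0],[0,0,0],[0,0,0],[0,0,0]]}' 40; python3 go.py 507.3 84.5 110 75.2
```

```text
t: 1.1
tcp_pos: [390.0, 217.2, 157.8]
ee_rot: [-0.408, -3.115, 0.0]
wrist_force: [0.3, -0.2, -0.2]
opening: 0.994
gripper_force: 0.0
t 1.1 tcp [390.  217.2 157.8] yaw 75.1 open 0.994 fg 0.0 F [ 0.3 -0.2 -0.2]
delta cm [-14.75  -9.81   4.78] rot deg [-0.01 -0.   -0.12]
```

```bash
python3 -m creep '{"gripper":[8.5,8.5,8.5,8.5,8.5,8.5,8.5],"delta_pos":[[-3,-2,1],[-7,-4.7,2.5],[-11,-7.3,4],[-13.5,-9,4.5],[-14.7,-9.8,4.8],[-14.7,-9.8,4.8],[-14.7,-9.8,4.8]],"rotation":[[0,0,0],[0,0,0],[0,0,0],[0,0,0],[0,0,0],[0,0,0],[0,0,0]]}'; python3 go.py 507.3 84.5 30 75.2
```

```text
t: 1.98
tcp_pos: [505.1, 87.8, 110.4]
ee_rot: [-0.402, -3.115, -0.0]
wrist_force: [0.1, -0.4, 0.1]
opening: 0.999
gripper_force: 0.0
t 1.98 tcp [505.1  87.8 110.4] yaw 75.3 open 0.999 fg 0.0 F [ 0.1 -0.4  0.1]
delta cm [-0.3  -0.27  8.04] rot deg [ 0.01 -0.03  0.08]
```

```bash
python3 -m creep '{"gripper":[8.5,8.5,8.5,8.5,8.5,8.5,8.5],"delta_pos":[[-0.3,-0.3,1],[-0.3,-0.3,3],[-0.3,-0.3,5],[-0.3,-0.3,6.5],[-0.3,-0.3,7.5],[-0.3,-0.3,8],[-0.3,-0.3,8]],"rotation":[[0,0,0],[0,0,0],[0,0,0],[0,0,0],[0,0,0],[0,0,0],[0,0,0]]}'; python3 go.py 507.3 84.5 30 75.2
```

```text
t: 2.85
tcp_pos: [508.0, 83.3, 30.2]
ee_rot: [-0.404, -3.116, -0.0]
wrist_force: [0.6, -0.4, 0.0]
opening: 0.992
gripper_force: 0.0
t 2.85 tcp [508.   83.3  30.2] yaw 75.2 open 0.992 fg 0.0 F [ 0.6 -0.4  0. ]
delta cm [0.1  0.1  0.02] rot deg [ 0.01 -0.    0.04]
```

```bash
python3 -m creep '{"gripper":[7,6,5,5,5,5],"delta_pos":[[0,0,0],[0,0,0],[0,0,0],[0,0,0],[0,0,0],[0,0,0]],"rotation":[[0,0,0],[0,0,0],[0,0,0],[0,0,0],[0,0,0],[0,0,0]]}' 40; python3 go.py 507.3 84.5 120 75.2
```

```text
t: 3.6
tcp_pos: [508.4, 83.3, 31.0]
ee_rot: [0.404, 3.114, 0.0]
wrist_force: [-1.6, -0.3, 5.8]
opening: 0.644
gripper_force: 42.8
t 3.6 tcp [508.4  83.3  31. ] yaw 75.2 open 0.644 fg 42.8 F [-1.6 -0.3  5.8]
delta cm [ 0.13  0.09 -8.9 ] rot deg [0.03 0.07 0.03]
```

```bash
python3 -m creep '{"gripper":[5,5,5,5,5,5,5],"delta_pos":[[0,0,-0.5],[0,0,-1.5],[0,0,-3.5],[0,0,-5.5],[0,0,-7.5],[0,0,-8.5],[0,0,-9]],"rotation":[[0,0,0],[0,0,0],[0,0,0],[0,0,0],[0,0,0],[0,0,0],[0,0,0]]}'; python3 go.py 520.5 284 122 75.2
```

```text
t: 4.47
tcp_pos: [508.0, 83.3, 120.8]
ee_rot: [0.404, 3.115, 0.0]
wrist_force: [0.3, -0.1, -1.9]
opening: 0.642
gripper_force: 42.4
t 4.47 tcp [508.   83.3 120.8] yaw 75.2 open 0.642 fg 42.4 F [ 0.3 -0.1 -1.9]
delta cm [ 3.91 19.73 -0.12] rot deg [0.01 0.03 0.03]
```

```bash
python3 -m creep '{"gripper":[5,5,5,5,5,5,5,5],"delta_pos":[[0.2,1,0],[0.6,3,0],[1.3,6.5,0],[2,10,0],[2.7,13.5,0],[3.3,16.5,0],[3.7,18.8,0],[3.9,19.7,0]],"rotation":[[0,0,0],[0,0,0],[0,0,0],[0,0,0],[0,0,0],[0,0,0],[0,0,0],[0,0,0]]}'; python3 go.py 520.5 284 31.5 75.2
```

```text
t: 5.48
tcp_pos: [520.2, 285.0, 119.7]
ee_rot: [-0.401, -3.115, 0.0]
wrist_force: [-0.5, -0.5, -0.4]
opening: 0.642
gripper_force: 42.4
t 5.47 tcp [520.2 285.  119.7] yaw 75.3 open 0.642 fg 42.4 F [-0.5 -0.5 -0.4]
delta cm [-0.06 -0.09  8.82] rot deg [-0.02 -0.04  0.11]
```

```bash
python3 -m creep '{"gripper":[5,5,5,5,5,5,5,5],"delta_pos":[[0,0,1],[0,0,3],[0,0,5],[0,0,7],[0,0,8],[0,0,8.5],[0,0,8.8],[0,0,8.8]],"rotation":[[0,0,0],[0,0,0],[0,0,0],[0,0,0],[0,0,0],[0,0,0],[0,0,0],[0,0,0]]}'; python3 go.py 520.5 284 31 75.2
```

```text
t: 6.48
tcp_pos: [520.7, 283.7, 32.7]
ee_rot: [0.404, 3.115, 0.001]
wrist_force: [0.3, 0.7, -0.5]
opening: 0.646
gripper_force: 42.5
t 6.47 tcp [520.7 283.7  32.7] yaw 75.2 open 0.646 fg 42.5 F [ 0.3  0.7 -0.5]
delta cm [0.03 0.02 0.17] rot deg [0.02 0.03 0.03]
```

```bash
python3 -m creep '{"gripper":[5,5,5,5],"delta_pos":[[0,0,0.1],[0,0,0.15],[0,0,0.2],[0,0,0.2]],"rotation":[[0,0,0],[0,0,0],[0,0,0],[0,0,0]]}'
```

```text
t: 6.98
tcp_pos: [520.6, 283.8, 31.0]
ee_rot: [0.404, 3.115, 0.001]
wrist_force: [-2.9, -0.7, 5.6]
opening: 0.644
gripper_force: 43.1
```

Contact at 5.6 N. I open slowly, then retreat.

```bash
python3 -m creep '{"gripper":[5.7,6.2,7,8.5,8.5,8.5],"delta_pos":[[0,0,0],[0,0,0],[0,0,0],[0,0,0],[0,0,0],[0,0,0]],"rotation":[[0,0,0],[0,0,0],[0,0,0],[0,0,0],[0,0,0],[0,0,0]]}'; python3 -m creep '{"gripper":[8.5,8.5,8.5,8.5,8.5,8.5,8.5],"delta_pos":[[0,0,-1],[0,0,-3],[0,0,-6],[0,0,-9],[0,0,-9],[0,0,-9],[0,0,-9]],"rotation":[[0,0,0],[0,0,0],[0,0,0],[0,0,0],[0,0,0],[0,0,0],[0,0,0]]}'; python3 go.py 467 -99.8 120 45.9
```

```text
t: 7.72
tcp_pos: [520.5, 283.7, 30.3]
ee_rot: [-0.404, -3.115, -0.0]
wrist_force: [-0.8, 0.2, -0.1]
opening: 0.994
gripper_force: 0.0
t: 8.6
tcp_pos: [519.9, 283.4, 119.2]
ee_rot: [-0.404, -3.114, 0.002]
wrist_force: [-0.8, 0.9, 0.1]
opening: 0.998
gripper_force: 0.0
t 8.6 tcp [519.9 283.4 119.2] yaw 75.2 open 0.998 fg 0.0 F [-0.8  0.9  0.1]
delta cm [ -4.66 -38.41  -0.04] rot deg [-0.09 -0.08 29.33]
```

```bash
python3 -m creep '{"gripper":[8.5,8.5,8.5,8.5,8.5,8.5,8.5,8.5],"delta_pos":[[-0.3,-2.5,0],[-1,-8,0],[-1.7,-14,0],[-2.4,-20,0],[-3.2,-26,0],[-3.9,-32,0],[-4.4,-36.5,0],[-4.7,-38.4,0]],"rotation":[[0,0,3],[0,0,7],[0,0,12],[0,0,17],[0,0,22],[0,0,26],[0,0,29.3],[0,0,29.3]]}'; python3 -m creep '{"gripper":[8.5,8.5],"delta_pos":[[0,0,0],[0,0,0]],"rotation":[[0,0,0],[0,0,0]]}'; python3 go.py 467 -99.8 30 45.9
python3 - <<'E'
from meas import *
t=viewer.get_image("top");s=viewer.get_image("scene")
a=t[140:250,220:440];b=s[150:270,200:440]
cv2.imwrite('pics/mid1.png',np.vstack([cv2.resize(x,(560,280),interpolation=cv2.INTER_CUBIC) for x in(a,b)])[:,:,::-1])
E
```

```text
t: 9.6
tcp_pos: [467.2, -101.8, 119.6]
ee_rot: [-1.183, -2.909, 0.0]
wrist_force: [0.7, -0.1, 0.6]
opening: 0.994
gripper_force: 0.0
t: 9.85
tcp_pos: [467.8, -98.9, 119.8]
ee_rot: [-1.178, -2.911, -0.001]
wrist_force: [0.8, 0.2, 0.3]
opening: 0.996
gripper_force: 0.0
t 9.85 tcp [467.8 -98.9 119.8] yaw 45.9 open 0.996 fg 0.0 F [0.8 0.2 0.3]
delta cm [-0.02 -0.12  8.98] rot deg [-0.01 -0.07  0.04]
```

View pics/mid1.png

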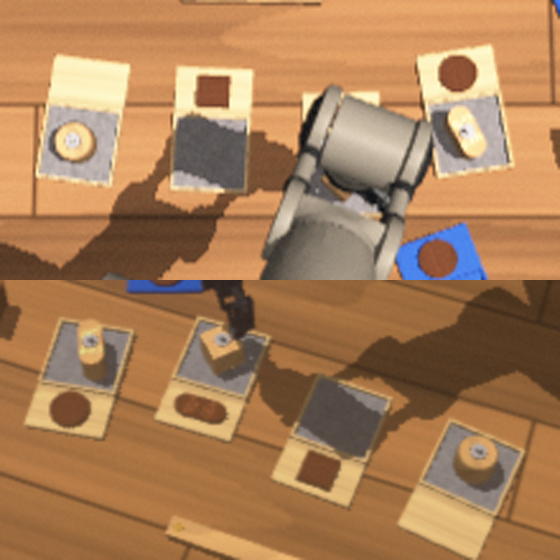

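The round foot stands upright in the spare tray (crop 73,141, and 478,455 in the scene half). The gripper is over the square foot (scene half 225,345). I descend and grip.

```bash
python3 -m creep '{"gripper":[8.5,8.5,8.5,8.5,8.5,8.5,8.5,8.5],"delta_pos":[[0,-0.1,1],[0,-0.1,3],[0,-0.1,5],[0,-0.1,7],[0,-0.1,8],[0,-0.1,8.7],[0,-0.1,9],[0,-0.1,9]],"rotation":[[0,0,0],[0,0,0],[0,0,0],[0,0,0],[0,0,0],[0,0,0],[0,0,0],[0,0,0]]}'; python3 go.py 467 -99.8 30 45.9;python3 -m creep '{"gripper":[7,6,5,4,4,4,4],"delta_pos":[[0,0,0],[0,0,0],[0,0,0],[0,0,0],[0,0,0],[0,0,0],[0,0,0]],"rotation":[[0,0,0],[0,0,0],[0,0,0],[0,0,0],[0,0,0],[0,0,0],[0,0,0]]}' 40
```

```text
t: 10.95
tcp_pos: [467.5, -100.3, 30.5]
ee_rot: [1.178, 2.912, 0.0]
wrist_force: [-0.3, -0.6, 0.1]
opening: 0.988
gripper_force: 0.0
t 10.95 tcp [ 467.5 -100.3   30.5] yaw 45.9 open 0.988 fg 0.0 F [-0.3 -0.6  0.1]
delta cm [0.08 0.   0.05] rot deg [0.01 0.02 0.04]
t: 11.82
tcp_pos: [467.7, -100.4, 30.7]
ee_rot: [1.178, 2.911, 0.0]
wrist_force: [-0.7, 0.8, 5.7]
opening: 0.557
gripper_force: 41.8
```

```bash
python3 -m creep '{"gripper":[4,4,4,4,4,4,4],"delta_pos":[[0,0,-0.5],[0,0,-1.5],[0,0,-3.5],[0,0,-5.5],[0,0,-7.5],[0,0,-8.5],[0,0,-9]],"rotation":[[0,0,0],[0,0,0],[0,0,0],[0,0,0],[0,0,0],[0,0,0],[0,0,0]]}'; python3 go.py 507 92.3 120 87
```

```text
t: 12.7
tcp_pos: [467.4, -100.3, 120.8]
ee_rot: [1.179, 2.912, 0.0]
wrist_force: [0.1, -0.8, -1.0]
opening: 0.56
gripper_force: 41.3
t 12.7 tcp [ 467.4 -100.3  120.8] yaw 45.9 open 0.56 fg 41.3 F [ 0.1 -0.8 -1. ]
delta cm [10.55 16.6   0.08] rot deg [ 1.000e-02  3.000e-02 -4.107e+01]
```

```bash
python3 -m creep '{"gripper":[4,4,4,4,4,4,4,4],"delta_pos":[[0.6,1,0],[2,3,0],[3.8,6,0],[5.7,9,0],[7.6,12,0],[9.2,14.5,0],[10.2,16,0],[10.5,16.6,0]],"rotation":[[0,0,-3],[0,0,-8],[0,0,-15],[0,0,-22],[0,0,-29],[0,0,-36],[0,0,-40],[0,0,-41]]}'; python3 -m creep '{"gripper":[4,4],"delta_pos":[[0,0,0],[0,0,0]],"rotation":[[0,0,0],[0,0,0]]}';python3 go.py 507 92.3 31.5 87
```

```text
t: 13.7
tcp_pos: [507.1, 93.0, 119.8]
ee_rot: [-0.081, -3.139, 0.0]
wrist_force: [0.0, -0.2, -1.1]
opening: 0.558
gripper_force: 41.3
t: 13.95
tcp_pos: [507.3, 91.2, 120.2]
ee_rot: [-0.087, -3.14, 0.0]
wrist_force: [0.6, -0.3, -1.0]
opening: 0.555
gripper_force: 41.4
t 13.95 tcp [507.3  91.2 120.2] yaw 86.8 open 0.555 fg 41.4 F [ 0.6 -0.3 -1. ]
delta cm [0.03 0.11 8.87] rot deg [-0.01 -0.01 -0.16]
```

```bash
python3 -m creep '{"gripper":[4,4,4,4,4,4,4,4],"delta_pos":[[0,0.1,1],[0,0.1,3],[0,0.1,5],[0,0.1,7],[0,0.1,8],[0,0.1,8.5],[0,0.1,8.8],[0,0.1,8.8]],"rotation":[[0,0,0],[0,0,0],[0,0,0],[0,0,0],[0,0,0],[0,0,0],[0,0,0],[0,0,0]]}';python3 -m creep '{"gripper":[4,4,4,4],"delta_pos":[[0,0,0.1],[0,0,0.15],[0,0,0.2],[0,0,0.2]],"rotation":[[0,0,0],[0,0,0],[0,0,0],[0,0,0]]}'
```

```text
t: 14.95
tcp_pos: [507.7, 93.0, 32.6]
ee_rot: [0.084, 3.14, 0.0]
wrist_force: [-0.5, 0.5, -1.0]
opening: 0.56
gripper_force: 41.4
t: 15.45
tcp_pos: [507.5, 93.0, 30.7]
ee_rot: [0.084, 3.14, 0.0]
wrist_force: [-1.3, 0.2, 4.1]
opening: 0.556
gripper_force: 42.0
```

Contact. I release, retreat, and work out the move to the oblong foot.

```bash
python3 -m creep '{"gripper":[4.9,5.5,6.5,8.5,8.5,8.5],"delta_pos":[[0,0,0],[0,0,0],[0,0,0],[0,0,0],[0,0,0],[0,0,0]],"rotation":[[0,0,0],[0,0,0],[0,0,0],[0,0,0],[0,0,0],[0,0,0]]}'; python3 -m creep '{"gripper":[8.5,8.5,8.5,8.5,8.5,8.5,8.5],"delta_pos":[[0,0,-1],[0,0,-3],[0,0,-6],[0,0,-9],[0,0,-9],[0,0,-9],[0,0,-9]],"rotation":[[0,0,0],[0,0,0],[0,0,0],[0,0,0],[0,0,0],[0,0,0],[0,0,0]]}'; python3 go.py 532 -272.7 120 117.3
```

```text
t: 16.2
tcp_pos: [507.4, 93.0, 30.3]
ee_rot: [0.084, 3.14, 0.0]
wrist_force: [-0.2, -0.0, 0.1]
opening: 0.991
gripper_force: 0.0
t: 17.08
tcp_pos: [506.8, 92.9, 119.4]
ee_rot: [-0.084, -3.138, 0.0]
wrist_force: [1.1, 0.4, -0.3]
opening: 0.993
gripper_force: 0.0
t 17.07 tcp [506.8  92.9 119.4] yaw 86.9 open 0.993 fg 0.0 F [ 1.1  0.4 -0.3]
delta cm [ -4.48 -36.38  -0.07] rot deg [ 3.000e-02 -1.100e-01 -3.037e+01]
```

```bash
python3 -m creep '{"gripper":[8.5,8.5,8.5,8.5,8.5,8.5,8.5,8.5],"delta_pos":[[-0.3,-2.5,0],[-1,-8,0],[-1.7,-14,0],[-2.4,-20,0],[-3.2,-26,0],[-3.9,-31,0],[-4.3,-35,0],[-4.5,-36.4,0]],"rotation":[[0,0,-3],[0,0,-7],[0,0,-12],[0,0,-17],[0,0,-22],[0,0,-27],[0,0,-30.4],[0,0,-30.4]]}'; python3 -m creep '{"gripper":[8.5,8.5],"delta_pos":[[0,0,0],[0,0,0]],"rotation":[[0,0,0],[0,0,0]]}'; python3 go.py 532 -272.7 30 117.3
python3 - <<'E'
from meas import *
t=viewer.get_image("top");s=viewer.get_image("scene")
a=t[140:250,220:440];b=s[150:270,200:440]
cv2.imwrite('pics/mid2.png',np.vstack([cv2.resize(x,(560,280),interpolation=cv2.INTER_CUBIC) for x in(a,b)])[:,:,::-1])
E
```

```text
t: 18.08
tcp_pos: [532.2, -275.0, 119.0]
ee_rot: [0.738, -3.053, -0.002]
wrist_force: [0.3, 0.3, -0.7]
opening: 0.995
gripper_force: 0.0
t: 18.32
tcp_pos: [532.7, -271.3, 119.9]
ee_rot: [0.743, -3.052, -0.002]
wrist_force: [-1.3, 0.0, -1.1]
opening: 0.992
gripper_force: 0.0
t 18.32 tcp [ 532.7 -271.3  119.9] yaw 117.4 open 0.992 fg 0.0 F [-1.3  0.  -1.1]
delta cm [ 0.13 -0.1   8.99] rot deg [ 0.08 -0.02  0.07]
```

View pics/mid2.png

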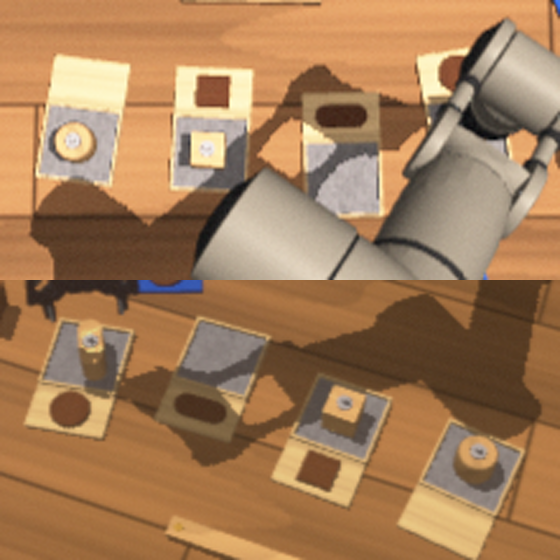

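The square foot stands centred in its tray (crop 208,149). The round foot in the spare tray is undisturbed, and the gripper is over the oblong foot (scene half 92,345). I descend and grip.

```bash
python3 -m creep '{"gripper":[7,7,7,7,7,7,7,7],"delta_pos":[[0.1,-0.1,1],[0.1,-0.1,3],[0.1,-0.1,5],[0.1,-0.1,7],[0.1,-0.1,8],[0.1,-0.1,8.7],[0.1,-0.1,9],[0.1,-0.1,9]],"rotation":[[0,0,0],[0,0,0],[0,0,0],[0,0,0],[0,0,0],[0,0,0],[0,0,0],[0,0,0]]}'; python3 go.py 532 -272.7 30 117.3;python3 -m creep '{"gripper":[6,5,4,3,2.5,2.5,2.5],"delta_pos":[[0,0,0],[0,0,0],[0,0,0],[0,0,0],[0,0,0],[0,0,0],[0,0,0]],"rotation":[[0,0,0],[0,0,0],[0,0,0],[0,0,0],[0,0,0],[0,0,0],[0,0,0]]}' 40
```

```text
t: 19.42
tcp_pos: [532.6, -274.4, 30.5]
ee_rot: [-0.742, 3.052, -0.001]
wrist_force: [0.6, -0.4, 0.2]
opening: 0.819
gripper_force: 0.0
t 19.43 tcp [ 532.6 -274.4   30.5] yaw 117.3 open 0.819 fg 0.0 F [ 0.6 -0.4  0.2]
delta cm [-0.02  0.18  0.05] rot deg [-0.02  0.02  0.03]
t: 20.3
tcp_pos: [532.7, -274.4, 30.6]
ee_rot: [-0.742, 3.052, -0.001]
wrist_force: [0.0, -0.1, 4.4]
opening: 0.394
gripper_force: 40.9
```

```bash
python3 -m creep '{"gripper":[2.5,2.5,2.5,2.5,2.5,2.5,2.5],"delta_pos":[[0,0,-0.5],[0,0,-1.5],[0,0,-3.5],[0,0,-5.5],[0,0,-7.5],[0,0,-8.5],[0,0,-9]],"rotation":[[0,0,0],[0,0,0],[0,0,0],[0,0,0],[0,0,0],[0,0,0],[0,0,0]]}'; python3 go.py 470 -100.8 120 90
```

```text
t: 21.18
tcp_pos: [532.4, -274.2, 120.7]
ee_rot: [-0.742, 3.052, -0.0]
wrist_force: [0.2, -0.6, -1.8]
opening: 0.388
gripper_force: 40.4
t 21.18 tcp [ 532.4 -274.2  120.7] yaw 117.3 open 0.388 fg 40.4 F [ 0.2 -0.6 -1.8]
delta cm [-2.42 18.27  0.07] rot deg [-1.000e-02  1.000e-02  2.733e+01]
```

```bash
python3 -m creep '{"gripper":[2.5,2.5,2.5,2.5,2.5,2.5,2.5,2.5],"delta_pos":[[-0.1,1,0],[-0.4,3,0],[-0.9,6.5,0],[-1.4,10,0],[-1.8,13.5,0],[-2.2,16.5,0],[-2.4,18,0],[-2.4,18.3,0]],"rotation":[[0,0,2],[0,0,5],[0,0,10],[0,0,15],[0,0,20],[0,0,25],[0,0,27],[0,0,27.3]]}'; python3 -m creep '{"gripper":[2.5,2.5],"delta_pos":[[0,0,0],[0,0,0]],"rotation":[[0,0,0],[0,0,0]]}';python3 go.py 470 -100.8 31.5 90
```

```text
t: 22.18
tcp_pos: [469.2, -99.8, 120.0]
ee_rot: [0.003, -3.14, -0.001]
wrist_force: [-0.1, 0.3, -1.4]
opening: 0.397
gripper_force: 40.4
t: 22.42
tcp_pos: [470.0, -101.3, 120.2]
ee_rot: [-0.0, 3.141, -0.0]
wrist_force: [-0.1, 0.6, -0.6]
opening: 0.391
gripper_force: 40.4
t 22.43 tcp [ 470.  -101.3  120.2] yaw 90.0 open 0.391 fg 40.4 F [-0.1  0.6 -0.6]
delta cm [0.   0.05 8.87] rot deg [-0.    0.01  0.01]
```

```bash
python3 -m creep '{"gripper":[2.5,2.5,2.5,2.5,2.5,2.5,2.5,2.5],"delta_pos":[[0,0,1],[0,0,3],[0,0,5],[0,0,7],[0,0,8],[0,0,8.5],[0,0,8.8],[0,0,8.8]],"rotation":[[0,0,0],[0,0,0],[0,0,0],[0,0,0],[0,0,0],[0,0,0],[0,0,0],[0,0,0]]}';python3 -m creep '{"gripper":[2.5,2.5,2.5,2.5],"delta_pos":[[0,0,0.1],[0,0,0.15],[0,0,0.2],[0,0,0.2]],"rotation":[[0,0,0],[0,0,0],[0,0,0],[0,0,0]]}'
```

```text
t: 23.42
tcp_pos: [469.9, -100.7, 32.5]
ee_rot: [-0.001, 3.141, -0.0]
wrist_force: [0.4, -0.4, -1.0]
opening: 0.392
gripper_force: 40.4
t: 23.92
tcp_pos: [469.8, -100.7, 30.6]
ee_rot: [-0.001, 3.141, -0.0]
wrist_force: [-0.6, -0.0, 2.5]
opening: 0.391
gripper_force: 40.9
```

```bash
python3 -m creep '{"gripper":[3.5,4.2,5.5,7,8.5,8.5],"delta_pos":[[0,0,0],[0,0,0],[0,0,0],[0,0,0],[0,0,0],[0,0,0]],"rotation":[[0,0,0],[0,0,0],[0,0,0],[0,0,0],[0,0,0],[0,0,0]]}'; python3 -m creep '{"gripper":[8.5,8.5,8.5,8.5,8.5,8.5,8.5],"delta_pos":[[0,0,-1],[0,0,-3],[0,0,-6],[0,0,-9],[0,0,-9],[0,0,-9],[0,0,-9]],"rotation":[[0,0,0],[0,0,0],[0,0,0],[0,0,0],[0,0,0],[0,0,0],[0,0,0]]}'; cat > chk.py <<'E'
from meas import *
import sys
im={n:viewer.get_image(n) for n in P}
C={"spare":((251,195),(402,228)),"sq_tray":((303,199),(346,208)),"ob_tray":((354,208),(295,183)),"rd_tray":((403,193),(239,182))}
for k in sys.argv[2:]:
    o={}
    for n,c in zip(("top","scene"),C[k]):
        h,f,hull=pocket(n,im[n],c);m,q=foot(n,h,hull);s,A=stud(h,q);o[n]=f(s)
        if n=="top":
            W=np.array([plane(n,f(p[0]),49)[:2] for p in cv2.convexHull(q)]).astype(np.float32);r=cv2.minAreaRect(W)
            print(k,"foot",np.round(r[0],1),np.round(r[1],1),round(r[2],1))
    print("   stud tri",[np.round(x,1) for x in tri(o["top"],o["scene"])])
v=np.vstack([cv2.resize(x,(560,280),interpolation=cv2.INTER_CUBIC) for x in(im["top"][140:250,220:440],im["scene"][150:270,200:440])])
cv2.imwrite(sys.argv[1],v[:,:,::-1])
E
python3 chk.py pics/c3.png spare;python3 go.py 521 284 120 82
```

```text
t: 24.68
tcp_pos: [469.8, -100.6, 30.3]
ee_rot: [-0.001, 3.142, 0.0]
wrist_force: [0.6, -1.0, -0.4]
opening: 0.994
gripper_force: 0.0
t: 25.55
tcp_pos: [469.1, -100.4, 119.4]
ee_rot: [0.001, -3.14, -0.001]
wrist_force: [-0.2, -0.6, 0.3]
opening: 0.996
gripper_force: 0.0
spare foot [518.9 282.7] [58. 55.] 45.4
   stud tri [array([519.9, 285.1,  49.9]), np.float64(0.6)]
t 25.65 tcp [ 469.3 -100.5  119.5] yaw 90.0 open 0.995 fg 0.0 F [-0.1  0.1  0.3]
delta cm [-5.190e+00  3.845e+01 -3.000e-02] rot deg [ 0.04 -0.09  8.03]
```

Round foot at about (519.8, 284). I go to it.

```bash
python3 -m creep '{"gripper":[8.5,8.5,8.5,8.5,8.5,8.5,8.5,8.5],"delta_pos":[[-0.3,2.5,0],[-1,8,0],[-1.9,14,0],[-2.7,20,0],[-3.5,26,0],[-4.3,32,0],[-4.9,36.5,0],[-5.1,38.4,0]],"rotation":[[0,0,1],[0,0,2],[0,0,3],[0,0,4],[0,0,5],[0,0,6],[0,0,7],[0,0,8]]}'; python3 -m creep '{"gripper":[8.5,8.5,8.5],"delta_pos":[[0,0,0],[0,0,0],[0,0,0]],"rotation":[[0,0,0],[0,0,0],[0,0,0]]}'; python3 go.py 520 284 30 82
```

```text
t: 26.65
tcp_pos: [520.1, 286.0, 119.4]
ee_rot: [-0.215, -3.133, 0.0]
wrist_force: [0.5, -0.6, 0.2]
opening: 0.993
gripper_force: 0.0
t: 27.02
tcp_pos: [520.6, 282.2, 120.3]
ee_rot: [-0.22, -3.134, 0.0]
wrist_force: [0.5, 0.9, 0.2]
opening: 0.994
gripper_force: 0.0
t 27.02 tcp [520.6 282.2 120.3] yaw 82.0 open 0.994 fg 0.0 F [0.5 0.9 0.2]
delta cm [0.08 0.17 9.03] rot deg [-0.01 -0.02 -0.04]
```

```bash
python3 -m creep '{"gripper":[8.5,8.5,8.5,8.5,8.5,8.5,8.5,8.5],"delta_pos":[[0.1,0.1,1],[0.1,0.1,3],[0.1,0.1,5],[0.1,0.1,7],[0.1,0.1,8],[0.1,0.1,8.7],[0.1,0.1,9],[0.1,0.1,9]],"rotation":[[0,0,0],[0,0,0],[0,0,0],[0,0,0],[0,0,0],[0,0,0],[0,0,0],[0,0,0]]}'; python3 -m creep '{"gripper":[7,6,5,5,5,5],"delta_pos":[[0,0,0],[0,0,0],[0,0,0],[0,0,0],[0,0,0],[0,0,0]],"rotation":[[0,0,0],[0,0,0],[0,0,0],[0,0,0],[0,0,0],[0,0,0]]}' 40
```

```text
t: 28.02
tcp_pos: [519.9, 284.6, 30.6]
ee_rot: [0.218, 3.134, 0.001]
wrist_force: [0.2, 0.2, 0.7]
opening: 0.996
gripper_force: 0.0
t: 28.78
tcp_pos: [520.0, 284.7, 31.0]
ee_rot: [0.218, 3.133, 0.001]
wrist_force: [-1.5, -0.4, 5.5]
opening: 0.642
gripper_force: 42.7
```

```bash
python3 -m creep '{"gripper":[5,5,5,5,5,5,5],"delta_pos":[[0,0,-0.5],[0,0,-1.5],[0,0,-3.5],[0,0,-5.5],[0,0,-7.5],[0,0,-8.5],[0,0,-9]],"rotation":[[0,0,0],[0,0,0],[0,0,0],[0,0,0],[0,0,0],[0,0,0],[0,0,0]]}'; python3 go.py 533.6 -284.3 120 98.7
```

```text
t: 29.65
tcp_pos: [519.7, 284.5, 120.8]
ee_rot: [0.218, 3.134, 0.0]
wrist_force: [-0.1, -0.5, -1.2]
opening: 0.643
gripper_force: 42.4
t 29.65 tcp [519.7 284.5 120.8] yaw 82.0 open 0.643 fg 42.4 F [-0.1 -0.5 -1.2]
delta cm [ -9.26 -56.14   0.07] rot deg [ 1.000e-02  3.000e-02 -1.667e+01]
```

```bash
python3 -m creep '{"gripper":[5,5,5,5,5,5,5,5],"delta_pos":[[-0.2,-1,0],[-0.5,-3,0],[-1.2,-7,0],[-1.9,-11.5,0],[-2.6,-16,0],[-3.3,-20,0],[-4,-24,0],[-4.5,-27,0]],"rotation":[[0,0,-1],[0,0,-2],[0,0,-3],[0,0,-4],[0,0,-5],[0,0,-6],[0,0,-7],[0,0,-8]]}'; python3 -m creep '{"gripper":[5],"delta_pos":[[0,0,0]],"rotation":[[0,0,0]]}';python3 go.py 533.6 -284.3 120 98.7
```

```text
t: 30.65
tcp_pos: [526.1, 8.7, 119.5]
ee_rot: [0.001, -3.14, -0.0]
wrist_force: [-0.0, 0.7, -0.4]
opening: 0.638
gripper_force: 42.4
t: 30.78
tcp_pos: [526.3, 8.5, 119.6]
ee_rot: [-0.004, -3.14, 0.0]
wrist_force: [-0.0, 1.0, -0.9]
opening: 0.642
gripper_force: 42.5
t 30.77 tcp [526.3   8.5 119.6] yaw 89.9 open 0.642 fg 42.5 F [-0.   1.  -0.9]
delta cm [ -0.8  -29.28  -0.04] rot deg [ 0.   -0.08 -8.84]
```

```bash
python3 -m creep '{"gripper":[5,5,5,5,5,5,5,5],"delta_pos":[[0,-1.5,0],[-0.1,-5,0],[-0.3,-10,0],[-0.4,-15,0],[-0.6,-20,0],[-0.7,-25,0],[-0.8,-28.5,0],[-0.8,-29.5,0]],"rotation":[[0,0,-1],[0,0,-2],[0,0,-3],[0,0,-4],[0,0,-6],[0,0,-8],[0,0,-8.8],[0,0,-8.8]]}'; python3 -m creep '{"gripper":[5,5,5],"delta_pos":[[0,0,0],[0,0,0],[0,0,0]],"rotation":[[0,0,0],[0,0,0],[0,0,0]]}';python3 go.py 533.6 -284.3 31.5 98.7
```

```text
t: 31.78
tcp_pos: [534.6, -285.3, 119.5]
ee_rot: [0.239, -3.132, -0.001]
wrist_force: [0.7, -0.1, -0.5]
opening: 0.643
gripper_force: 42.6
t: 32.15
tcp_pos: [535.2, -282.8, 120.4]
ee_rot: [0.244, -3.132, -0.001]
wrist_force: [0.2, 0.5, -1.3]
opening: 0.643
gripper_force: 42.6
t 32.15 tcp [ 535.2 -282.8  120.4] yaw 98.9 open 0.643 fg 42.6 F [ 0.2  0.5 -1.3]
delta cm [ 0.18 -0.13  8.89] rot deg [ 0.02 -0.    0.22]
```

```bash
python3 -m creep '{"gripper":[5,5,5,5,5,5,5,5],"delta_pos":[[0.1,-0.1,1],[0.1,-0.1,3],[0.1,-0.1,5],[0.1,-0.1,7],[0.1,-0.1,8],[0.1,-0.1,8.5],[0.1,-0.1,8.8],[0.1,-0.1,8.8]],"rotation":[[0,0,0],[0,0,0],[0,0,0],[0,0,0],[0,0,0],[0,0,0],[0,0,0],[0,0,0]]}';python3 -m creep '{"gripper":[5,5,5,5],"delta_pos":[[0,0,0.1],[0,0,0.15],[0,0,0.2],[0,0,0.2]],"rotation":[[0,0,0],[0,0,0],[0,0,0],[0,0,0]]}'
```

```text
t: 33.15
tcp_pos: [534.3, -285.4, 32.6]
ee_rot: [-0.242, 3.132, -0.0]
wrist_force: [-0.5, 0.0, -1.5]
opening: 0.64
gripper_force: 42.6
t: 33.65
tcp_pos: [534.3, -285.4, 31.0]
ee_rot: [-0.242, 3.132, -0.001]
wrist_force: [-1.9, -0.1, 5.4]
opening: 0.639
gripper_force: 43.1
```

```bash
python3 -m creep '{"gripper":[5.7,6.2,7,8.5,8.5,8.5],"delta_pos":[[0,0,0],[0,0,0],[0,0,0],[0,0,0],[0,0,0],[0,0,0]],"rotation":[[0,0,0],[0,0,0],[0,0,0],[0,0,0],[0,0,0],[0,0,0]]}'; python3 -m creep '{"gripper":[8.5,8.5,8.5,8.5,8.5,8.5,8.5,8.5],"delta_pos":[[0,0,-1],[0,0,-3],[0,0,-6],[0,0,-9],[0,0,-12],[5,0,-15],[10,0,-15],[15,0,-15]],"rotation":[[0,0,0],[0,0,0],[0,0,0],[0,0,0],[0,0,0],[0,0,0],[0,0,0],[0,0,0]]}';python3 -m creep '{"gripper":[8.5,8.5,8.5,8.5],"delta_pos":[[0,0,0],[0,0,0],[0,0,0],[0,0,0]],"rotation":[[0,0,0],[0,0,0],[0,0,0],[0,0,0]]}'; python3 chk.py pics/c4.png sq_tray ob_tray rd_tray
```

```text
t: 34.4
tcp_pos: [534.1, -285.3, 30.2]
ee_rot: [0.242, -3.132, -0.0]
wrist_force: [-0.3, 0.0, 0.4]
opening: 0.996
gripper_force: 0.0
t: 35.4
tcp_pos: [384.7, -308.5, 181.5]
ee_rot: [-0.243, 3.131, -0.003]
wrist_force: [0.1, -1.2, -0.3]
opening: 0.995
gripper_force: 0.0
t: 35.9
tcp_pos: [386.7, -308.1, 180.1]
ee_rot: [-0.244, 3.132, 0.0]
wrist_force: [-0.1, 0.6, 0.2]
opening: 0.995
gripper_force: 0.0
sq_tray foot [505.9  92.5] [50.6 51.9] 88.0
   stud tri [array([508.1,  94.3,  50. ]), np.float64(0.4)]
ob_tray foot [ 470.8 -100.2] [72.3 34.9] 4.7Traceback (most recent call last):
  File "chk.py", line 8, in <module>
    h,f,hull=pocket(n,im[n],c);m,q=foot(n,h,hull);s,A=stud(h,q);o[n]=f(s)
                                                      ~~~~^^^^^
  File "meas.py", line 40, in stud
    M=cv2.moments(cv2.convexHull(max(ks,key=cv2.contourArea)));return np.array([M["m10"]/M["m00"],M["m01"]/M["m00"]]),M["m00"]/S**2
                                 ~~~^^^^^^^^^^^^^^^^^^^^^^^^
ValueError: max() iterable argument is empty
```

```bash
python3 chk.py pics/c5.png; python3 go.py 386 -308 180 98
```

```text
t 36.1 tcp [ 386.2 -308.2  180.1] yaw 98.9 open 0.993 fg 0.0 F [ 0.2 -0.5  0. ]
delta cm [0.01 0.02 0.01] rot deg [ 0.02 -0.01  0.86]
```

View pics/c5.png

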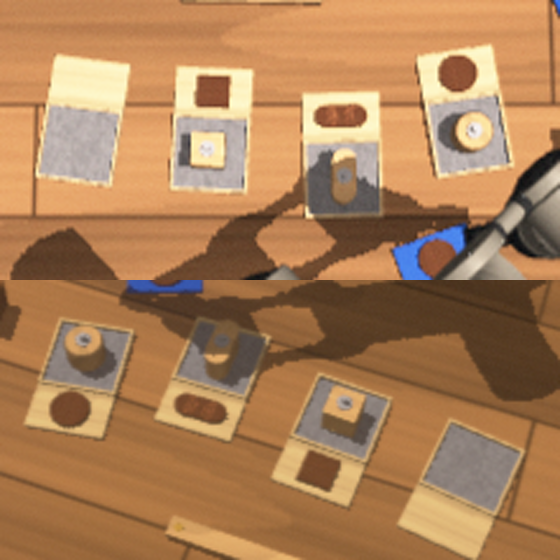

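All three feet stand in their own trays: square at (208,149), oblong at (343,177) in the arm's shadow (which broke the stud mask), round at (473,131). The spare tray is empty. I check the round foot's number, then hand in.

```bash
python3 chk.py pics/c6.png rd_tray
```

```text
rd_tray foot [ 533.  -284.1] [53.5 53.9] 44.5
   stud tri [array([ 533.7, -284.2,   49.2]), np.float64(0.4)]
```

```bash
python3 -c "
from station import workorder
print(workorder.job_done())"
```

```text
the job is handed in; nothing more can be done
None
```

The job is handed in at about 36 s: in the last pictures each foot stood upright in its own tray, within about 3 mm of the pocket centre, and the spare tray was empty (oblong measured from the top view only, because the arm's shadow hid its stud).

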